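# Wedge a post into the mortising board

### The arm

A 6-joint arm with a two-finger parallel gripper is mounted at the origin on a cart in front of the work surface, level with it; the furniture and walls round the work are solid. World frame = base frame: x ahead of the robot, y to its left, z up, the work surface at z = 0. Lengths are in m, angles in degrees, forces in N, time in s.
With the tool pointing down it reaches from about 0.3 to 0.75 m from the base axis. Payload 8.5 kg.
Tool frame: the origin (TCP) lies at the very end of the fingers, on their centre line; the grasp point (between the pads) lies 19 mm behind it (env.grasp_offset is the distance from the TCP to the grasp point, in m); y points along the fingers, z is the direction in which the jaws open and shut, and the axes are right-handed (so a half turn about y gives the same grasp; the last joint's range is limited). The gripper opens to 85 mm and grips with 20 to 120 N. Pads are 22 mm wide; open, the fingers measure 114 mm over their backs; the gripper's body (76 mm by 85 mm) begins 54 mm behind the grasp point. The pads swing forward as they close: fully open they stand 13 mm farther back than shut.
Start: joints at [61.977, 21.807, 74.336, -0, 83.858, -12.336], TCP at [0.149, 0.529, 0.231] pointing down, gripper open.
Joint ranges: [-178.18, 178.18], [-50.72, 133.34], [12.68, 142.11], [-81.47, 261.47], [9.98, 163.14], [-165.26, 165.26]. Speed limits (degrees/s): [136.94, 136.94, 180, 180, 180, 180].

### API

Orientations are given as a 3x3 rotation matrix whose columns are the frame's x, y, z axes.
In Python, from rig import env gives the robot as it stands. The module is installed in compiled form; this text tells all that it offers.
- The arm moves only by the shell command python3 -m pendant 'ROWS' [FORCE]. ROWS is JSON, a list of rows, each a list of 3 entries, a list of its own where there are three numbers: the shift along the world's x, y, z as a fraction of full scale, then the turn about the world's z as a fraction of full scale, then the opening, from 0 (shut) to 1 (fully open). A call has 1 to 12 rows; each row shifts and turns the commanded pose from where the row before left it; what a row does not reach is not made up. Full scale, the value 1, is 30 mm for a shift and 5 degrees for a turn. A row lasts 1/12 s, in which the tool goes at most 41.7 mm and 7.16 degrees, less where a joint would pass 70% of its speed; a pose out of reach is approached as far as the arm can. A call with a number of a shift or a turn outside -1 to 1 is refused whole. A call with a gripper value outside its range is refused whole. The fingers move at their own pace and stop on an object; FORCE is the grip in N (left out, the last holds). Time passes only in rows, so rows that do not move let the fingers close. It gives the time, the measured TCP pose, the force and the opening at its end, in the units of the state.
- env.observe(): the state, without advancing time (a new reading comes with each control period).
- env.get_image(name): name is "scene" or "side" or "wrist"; returns (picture, depth): 384x512x3 uint8, red, green, blue; 384x512 float32, m along the optical axis (not along the pixel's ray), 0 where there is no reading.
- env.camera_model(name): a dict with "camera_matrix" (3x3 intrinsics, pixels), "R" (3x3) and "t" (3): a world point X has camera coordinates R X + t; the wrist camera has in their place "tool_from_camera" (4x4, takes a point from camera to tool coordinates, whose origin is the TCP and whose axes are the tool frame's). Camera axes: x right, y down, z forward; pixel columns grow to the right and rows downward; lengths in m; the calibration is good to about 2 mm. A picture is of the moment at which its call begins: read the wrist's pose just before it. camera_model takes no time and is no camera call.
- env.close_job(): hands the job in, once; it reports no verdict.
The state is a dict: "time_s": time; "q": joint angles; "qvel": joint speeds; "joint_efforts": joint torques, N m; "position": TCP position; "tool_rot": TCP orientation; "ft_force": force on the tool from outside, world axes, zero at the start; "wrist_torque": the same for the moment, N m; "grip_width": finger opening in m.
Only numpy, scipy, OpenCV 4.12 (cv2) and the standard library are available. Lean on these libraries where they do the work, as an engineer would, in place of code of your own. Each camera call takes 0.05 s, during which the arm holds its last target.

### The job

Make the square wooden post ready for chopping a mortise: lay it flat in the mortising board, up against the long fence and the end stop, and lock it there with the one of the three wedges that suits the gap left to the slanted cleat, going in tip first towards the end stop with its straight face to the post. Press the wedge in by hand until post and wedge sit tight, without forcing it (some 20 N is plenty), so that it bears on at least half of the cleat's length; leave the other two wedges lying on the bench.

Things in the scene. Friction and masses are not known exactly. Their poses are not given: they have to be found in the camera images.
- corner (a point): inner corner of the mortising board, on the plate's upper face, where the faces of fence and end stop meet. x points across the board to the fence, y along it to the end stop, z up. The fence's face is the plane x = 0, the end stop's face the plane y = 0. The plate reaches from x = -150 to +35 mm and from y = -258 to +27 mm
- board: the mortising board: plywood plate 185 x 285 x 12 mm, screwed to the bench, carrying fence, end stop and cleat. Origin: middle of its underside; axes as corner
- fence: the long wooden fence, 30 x 172 x 18 mm high, fixed on the plate; origin and axes as corner; it reaches from y = -172 to 0 and x = 0 to +30 mm
- end_stop: the wooden end stop, 130 x 25 x 18 mm high, fixed across the end of the plate; origin and axes as corner; it reaches from x = -100 to +30 and y = 0 to +25 mm
- cleat: slanted wooden cleat facing the fence, 45 x 120 x 18 mm high, bolted on the plate at a distance from the fence that differs each time. Two black knobs on its middle line at y = -35, +35 mm, 36 mm high. Origin: middle of its underside; y towards the end stop. Working face: plane x = +22.5 mm, 1 in 8 closer to the fence towards the stop; post and wedge go between it and the fence
- post: square pine post, 45 x 160 x 45 mm, long along its y; origin in the middle of its underside. Starts on the bench
- wedge_thin: the thinnest of three plain light-wood wedges, 170 mm long, 34 mm high, 12 mm thick at the tip and 33 mm at the butt (taper 1 in 8 seen from above). Origin: middle of length and thickness, on the underside. y points to the tip (y = +85 mm; butt -85 mm). Straight face: x = +11.3 mm, along y; tapered face on the -x side: x = -11.3 mm + y/8. Starts on the bench
- wedge_middle: the middle one of three plain light-wood wedges, 170 mm long, 34 mm high, 19.5 mm thick at the tip and 41 mm at the butt (taper 1 in 8 seen from above). Origin: middle of length and thickness, on the underside. y points to the tip (y = +85 mm; butt -85 mm). Straight face: x = +15.1 mm, along y; tapered face on the -x side: x = -15.1 mm + y/8. Starts on the bench
- wedge_thick: the thickest of three plain light-wood wedges, 170 mm long, 34 mm high, 27 mm thick at the tip and 48 mm at the butt (taper 1 in 8 seen from above). Origin: middle of length and thickness, on the underside. y points to the tip (y = +85 mm; butt -85 mm). Straight face: x = +18.8 mm, along y; tapered face on the -x side: x = -18.8 mm + y/8. Starts on the bench

How it is judged (in metres and radians):
At the end, for the whole second after the job is handed in: Post flat on the board, within 4 mm of the fence (pressed on it, over 3 N) and 5 mm of the end stop. One wedge flat between post and cleat, tip towards the end stop and at most 80 mm from its face (half the cleat bears), pressed on both with over 3 N. The other two lie on the bench (x of post in the frame of corner between -0.0265 and -0.018 m and y of post in the frame of corner between -0.085 and -0.075 m and z of post in the frame of corner below 0.005 m and angle between the y axis of post and the y axis of corner, either way round below 0.035 rad and contact force between post and fence above 3 N and linear speed of post below 0.01 m/s and ((y of wedge_thin in the frame of corner above -0.165 m and z of wedge_thin in the frame of corner below 0.005 m and angle between the y axis of wedge_thin and the y axis of corner, either way round below 0.06 rad and contact force between wedge_thin and post above 3 N and contact force between wedge_thin and cleat above 3 N and height (world z) of each of wedge_middle, wedge_thick below 0.006 m) or (y of wedge_middle in the frame of corner above -0.165 m and z of wedge_middle in the frame of corner below 0.005 m and angle between the y axis of wedge_middle and the y axis of corner, either way round below 0.06 rad and contact force between wedge_middle and post above 3 N and contact force between wedge_middle and cleat above 3 N and height (world z) of each of wedge_thin, wedge_thick below 0.006 m) or (y of wedge_thick in the frame of corner above -0.165 m and z of wedge_thick in the frame of corner below 0.005 m and angle between the y axis of wedge_thick and the y axis of corner, either way round below 0.06 rad and contact force between wedge_thick and post above 3 N and contact force between wedge_thick and cleat above 3 N and height (world z) of each of wedge_thin, wedge_middle below 0.006 m))); the robot touches nothing.
It fails at once if the wedge is forced: the post is pressed on the fence with more than 60 N (contact force between post and fence above 60 N).
It also fails if it takes over 72 s, if anything falls off the work surface, if the arm or the gripper's body presses on something with over 40 N, if the wrist force passes 120 N, or if a joint passes its speed limit or range.

## Working session

There is one attempt and no reset: what is moved stays moved. The work goes in short steps, Python scripts to look and compute and a shell command to move; the robot and the scene stay as the last step left them, time stands still between calls to the robot, and variables do not carry over. Pictures are saved under pics/ and viewed, and the job is handed in when it is done.

```bash
mkdir -p pics; ls; python3 - <<'E'
from rig import env
import cv2,numpy as np
s=env.observe();print({k:np.round(v,3).tolist() for k,v in s.items()})
for n in("scene","side","wrist"):
    im,d=env.get_image(n);cv2.imwrite(f"pics/{n}0.png",im[:,:,::-1]);np.savez(f"pics/{n}0.npz",im=im,d=d)
    m=env.camera_model(n);print(n,{k:np.round(v,4).tolist() if not isinstance(v,str) else v for k,v in m.items()})
E
```

```text
pics
{'time_s': 0.0, 'q': [61.976, 21.842, 74.384, -0.0, 83.857, -12.337], 'qvel': [-0.009, -0.059, 0.027, 0.006, -0.038, 0.036], 'joint_efforts': [-0.001, -44.845, -23.128, -0.0, 0.005, 0.0], 'position': [0.149, 0.529, 0.231], 'tool_rot': [[0.963, -0.001, 0.27], [-0.27, -0.001, 0.963], [-0.0, -1.0, -0.001]], 'ft_force': [0.159, 0.526, -0.485], 'wrist_torque': [0.011, 0.002, -0.025], 'grip_width': 0.085}
scene {'camera_matrix': [[451.8119, 0.0, 255.2133], [0.0, 451.8119, 189.0423], [0.0, 0.0, 1.0]], 'R': [[0.4678, -0.8838, 0.0075], [-0.5693, -0.3078, -0.7623], [0.6761, 0.3523, -0.6471]], 't': [-0.2574, 0.3192, 1.2883]}
side {'camera_matrix': [[456.113, 0.0, 249.2952], [0.0, 456.113, 197.3631], [0.0, 0.0, 1.0]], 'R': [[0.9999, 0.0007, -0.0109], [-0.0083, -0.5993, -0.8005], [-0.0071, 0.8005, -0.5992]], 't': [-0.5459, 0.0407, 1.5054]}
wrist {'camera_matrix': [[321.6391, 0.0, 258.1655], [0.0, 321.6391, 193.1129], [0.0, 0.0, 1.0]], 'tool_from_camera': [[0.0002, 0.9593, 0.2825, -0.072], [-0.0008, -0.2825, 0.9593, -0.1426], [1.0, -0.0004, 0.0007, -0.0007], [0.0, 0.0, 0.0, 1.0]]}
```

View pics/scene0.png

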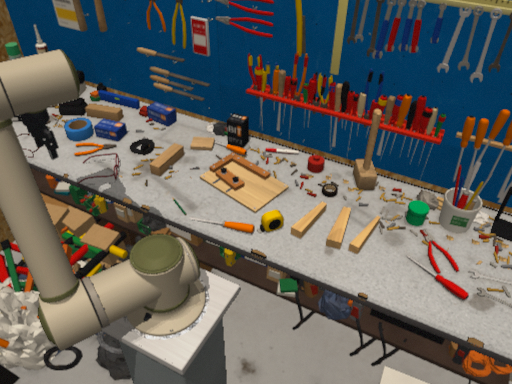

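View pics/side0.png

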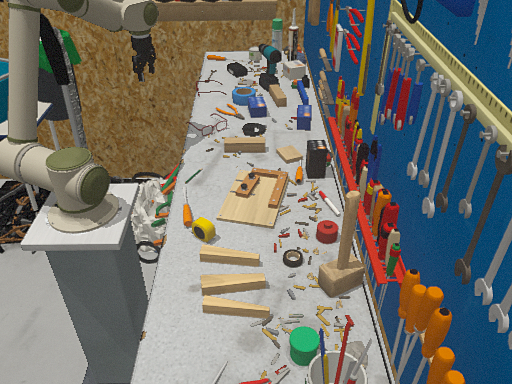

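View pics/wrist0.png

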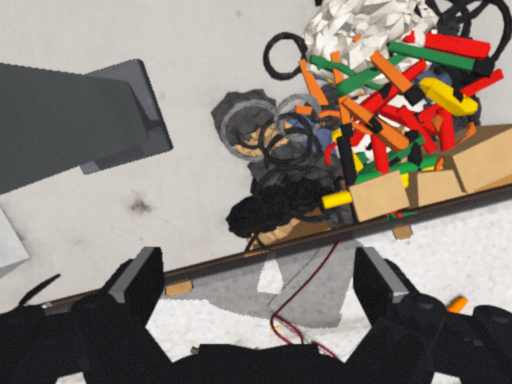

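The scene shows the board at about (243,180), the likely post at (168,158), and the three wedges at (309,219), (339,226) and (365,233). I'll make an orthographic top view from the depth.

```bash
cat > h.py <<'E'
import numpy as np,cv2
from rig import env
def cloud(n,f=None):
    z=np.load(f) ; im,d=z['im'],z['d']
    m=env.camera_model(n);K=np.array(m['camera_matrix']);R=np.array(m['R']);t=np.array(m['t'])
    v,u=np.mgrid[:384,:512]
    P=np.stack([(u-K[0,2])/K[0,0]*d,(v-K[1,2])/K[1,1]*d,d],-1)
    W=(P-t)@R
    W[d<=0]=np.nan
    return W,im
def ortho(W,im,x0,x1,y0,y1,s=1000,zmax=.3):
    # image: right = -y, up=+x
    h,w=int((x1-x0)*s),int((y1-y0)*s)
    o=np.zeros((h,w,3),np.uint8);zz=np.full((h,w),-9.)
    p=W.reshape(-1,3);c=im.reshape(-1,3)
    k=np.isfinite(p[:,0])&(p[:,2]<zmax)&(p[:,0]>x0)&(p[:,0]<x1)&(p[:,1]>y0)&(p[:,1]<y1)
    p=p[k];c=c[k];i=np.argsort(p[:,2])
    for q,cc in zip(p[i],c[i]):
        r=int((x1-q[0])*s);cl=int((y1-q[1])*s)
        cv2.rectangle(o,(cl-1,r-1),(cl+1,r+1),tuple(int(a) for a in cc[::-1]),-1)
    return o
E
python3 - <<'E'
from h import *
for n in("scene","side"):
    W,im=cloud(n,f"pics/{n}0.npz")
    print(n, 'bench z',[np.round(np.nanmedian(W[v-3:v+4,u-3:u+4,2]),4) for u,v in ([(120,165),(300,255)] if n=="scene" else [(180,270),(205,160)])])
    cv2.imwrite(f"pics/o_{n}.png",cv2.resize(ortho(W,im,.2,.75,-.45,.4,900),None,fx=1,fy=1))
pts={'post?':(168,158),'block2':(104,113),'board':(255,190),'w1':(309,219),'w2':(339,226),'w3':(365,233)}
W,im=cloud("scene","pics/scene0.npz")
for k,(u,v) in pts.items(): print(k,np.round(W[v,u],3))
W,im=cloud("side","pics/side0.npz")
for k,(u,v) in {'post?':(245,143),'board':(250,205),'w1':(230,256),'w2':(232,282),'w3':(235,306)}.items(): print(k,np.round(W[v,u],3))
im=np.load("pics/scene0.npz")['im'];cv2.imwrite("pics/c1.png",cv2.resize(im[130:270,130:400,::-1],None,fx=2.9,fy=2.9,interpolation=cv2.INTER_CUBIC))
E
```

```text
scene bench z [np.float64(0.0011), np.float64(0.0013)]
side bench z [np.float64(-0.0019), np.float64(-0.0025)]
post? [0.515 0.361 0.045]
block2 [0.667 0.822 0.032]
board [ 0.541 -0.004  0.011]
w1 [ 0.473 -0.243  0.033]
w2 [ 0.483 -0.343  0.039]
w3 [ 0.498 -0.427  0.034]
post? [0.53  0.354 0.042]
board [0.548 0.005 0.01 ]
w1 [ 0.492 -0.251  0.027]
w2 [ 0.501 -0.353  0.032]
w3 [ 0.511 -0.434  0.033]
```

View pics/c1.png

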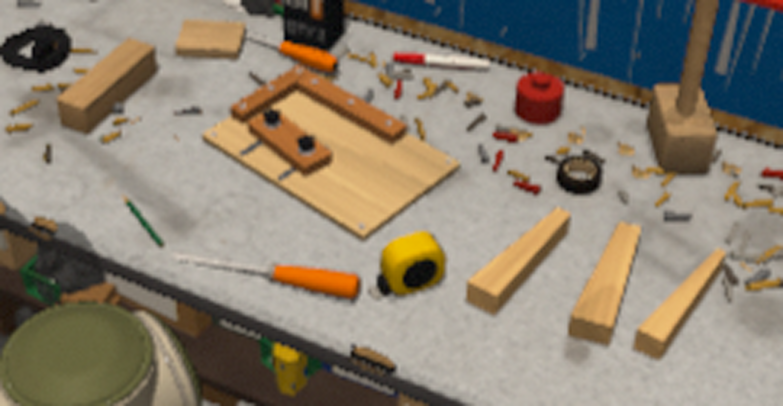

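View pics/o_scene.png

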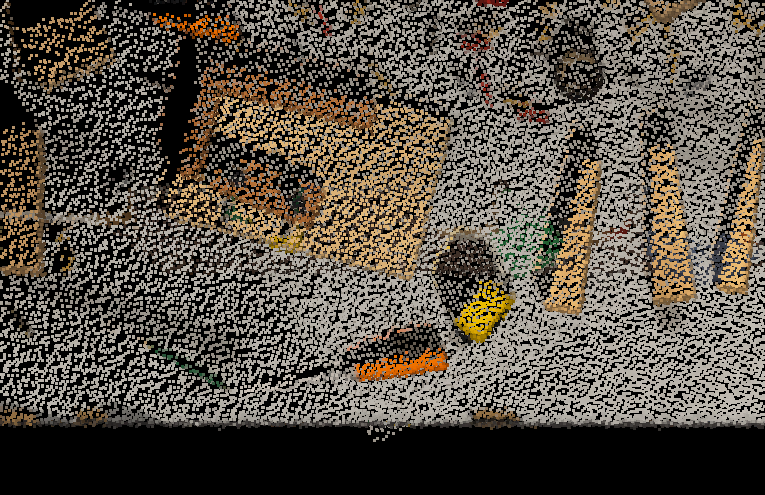

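View pics/o_side.png

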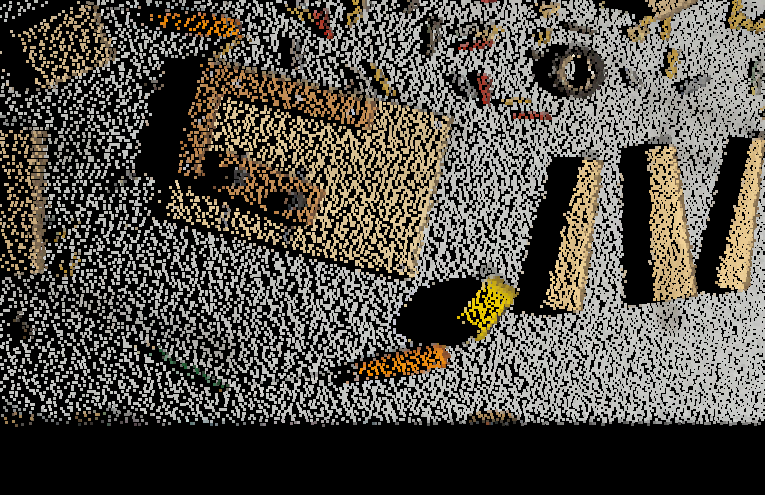

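```bash
cat >> h.py <<'E'
def topfit(W,im,x0,x1,y0,y1,zlo,zhi):
    p=W.reshape(-1,3);c=im.reshape(-1,3).astype(int)
    k=np.isfinite(p[:,0])&(p[:,2]>zlo)&(p[:,2]<zhi)&(p[:,0]>x0)&(p[:,0]<x1)&(p[:,1]>y0)&(p[:,1]<y1)&(c[:,0]>c[:,2]+25)
    return p[k]
E
python3 - <<'E'
from h import *
R={'post':(.4,.65,.29,.43,.038,.055),'w1':(.35,.62,-.3,-.19,.024,.042),'w2':(.35,.62,-.40,-.31,.024,.044),'w3':(.35,.62,-.50,-.385,.024,.044),'frame':(.35,.72,-.12,.25,.024,.036),'plate':(.35,.72,-.12,.25,.006,.018)}
for n in("scene","side"):
    W,im=cloud(n,f"pics/{n}0.npz"); W=W.copy(); W[...,2]-= .0012 if n=='scene' else -.0022
    for k,b in R.items():
        p=topfit(W,im,*b)
        r=cv2.minAreaRect((p[:,:2]*1000).astype(np.float32))
        print(n,k,len(p),'z',np.round(np.median(p[:,2]),4),np.round(r[0],1),np.round(r[1],1),round(r[2],1),np.round(cv2.boxPoints(r)).tolist() )
E
```

```text
scene post 329 z 0.0449 [528.4 375.5] [169.   55.9] 1.0 [[443.0, 402.0], [444.0, 346.0], [613.0, 349.0], [612.0, 405.0]]
scene w1 373 z 0.0333 [ 486. -246.] [ 41.8 174. ] 74.8 [[397.0, -243.0], [565.0, -289.0], [575.0, -249.0], [407.0, -203.0]]
scene w2 452 z 0.0333 [ 501.3 -360.1] [176.5  73.1] 2.3 [[412.0, -327.0], [415.0, -400.0], [591.0, -393.0], [588.0, -320.0]]
scene w3 302 z 0.0331 [ 510.5 -426.4] [ 32.1 174.5] 80.7 [[422.0, -428.0], [594.0, -456.0], [599.0, -425.0], [427.0, -396.0]]
scene frame 671 z 0.0293 [548.2  32.5] [450.1 201.2] 49.6 [[326.0, -74.0], [479.0, -204.0], [771.0, 139.0], [617.0, 269.0]]
scene plate 1895 z 0.012 [541.4  58.6] [331.7 357.2] 86.5 [[353.0, -96.0], [710.0, -118.0], [730.0, 213.0], [373.0, 235.0]]
side post 300 z 0.0443 [525.8 379.1] [156.8  60.9] 0.3 [[447.0, 409.0], [448.0, 348.0], [604.0, 349.0], [604.0, 410.0]]
side w1 577 z 0.0338 [ 487.4 -243.4] [ 43.4 172.3] 75.9 [[399.0, -244.0], [566.0, -285.0], [576.0, -243.0], [409.0, -201.0]]
side w2 818 z 0.0342 [ 504.2 -354.9] [169.   75.9] 6.7 [[416.0, -327.0], [425.0, -402.0], [593.0, -383.0], [584.0, -307.0]]
side w3 643 z 0.0339 [ 512.9 -424.1] [ 36.8 169.4] 82.8 [[427.0, -432.0], [595.0, -453.0], [599.0, -416.0], [431.0, -395.0]]
side frame 718 z 0.0301 [543.6  30.8] [446.5 199.9] 48.6 [[321.0, -71.0], [471.0, -203.0], [766.0, 132.0], [616.0, 264.0]]
side plate 2147 z 0.0123 [535.5  64.2] [367.8 368. ] 90.0 [[351.0, -120.0], [719.0, -120.0], [720.0, 248.0], [352.0, 248.0]]
```

```bash
python3 -m pendant '[[[0.8,-0.8,0],0.3,1],[[0.94,-0.98,0],0.3,1],[[0.94,-0.98,0],0,1],[[0.94,-0.98,0],0,1],[[0.94,-0.98,0],0,1],[[0.94,-0.98,0],0,1],[[0.94,-0.98,0],0,1],[[0.94,-0.98,0],0,1],[[0.94,-0.98,0],0,1],[[0.94,-0.98,0],0,1],[[0.94,-0.98,0],0,1],[[0.94,-0.98,0],0,1]]'
```

```text
time_s: 1.15
position: [0.4839, 0.1803, 0.2312]
tool_rot: [[0.976, -0.0, 0.22], [-0.22, 0.0, 0.976], [-0.0, -1.0, -0.0]]
ft_force: [0.3, 0.3, 0.4]
grip_width: 0.0851
```

```bash
python3 -m pendant '[[[0.94,-0.98,0],0,1],[[0.94,-0.98,0],0,1],[[0.94,-0.98,0],0,1],[[0.6,-0.6,0],0,1],[[0,0,0],0,1],[[0,0,0],0,1],[[0,0,0],0,1]]'
cat >> h.py <<'E'
def snap(name):
    s=env.observe()
    im,d=env.get_image("wrist");cv2.imwrite(f"pics/{name}.png",im[:,:,::-1])
    np.savez(f"pics/{name}.npz",im=im,d=d,pos=np.array(s['position']),rot=np.array(s['tool_rot']))
    return s
def wcam():
    return env.camera_model("wrist")
def wcloud(name):
    z=np.load(f"pics/{name}.npz");m=wcam();K=np.array(m['camera_matrix']);T=np.array(m['tool_from_camera']);d=z['d']
    v,u=np.mgrid[:384,:512]
    P=np.stack([(u-K[0,2])/K[0,0]*d,(v-K[1,2])/K[1,1]*d,d],-1)
    W=(P@T[:3,:3].T+T[:3,3])@z['rot'].T+z['pos'];W[d<=0]=np.nan
    return W,z['im']
def pix2w(name,uv,zw):
    z=np.load(f"pics/{name}.npz");m=wcam();K=np.array(m['camera_matrix']);T=np.array(m['tool_from_camera'])
    uv=np.atleast_2d(uv).astype(float);r=np.c_[(uv[:,0]-K[0,2])/K[0,0],(uv[:,1]-K[1,2])/K[1,1],np.ones(len(uv))]
    r=r@T[:3,:3].T@z['rot'].T;o=T[:3,3]@z['rot'].T+z['pos']
    return o+r*((zw-o[2])/r[:,2])[:,None]
E
python3 - <<'E'
from h import *
s=snap("w1");print(np.round(s['position'],4),np.round(s['tool_rot'],3).tolist(),s['time_s'])
W,im=wcloud("w1");print(np.round([np.nanmedian(W[a:a+5,b:b+5,2]) for a,b in((20,100),(100,260))],4))
cv2.imwrite("pics/w1b.png",cv2.resize(im[:,:,::-1],None,fx=1.56,fy=1.56,interpolation=cv2.INTER_CUBIC))
E
```

```text
time_s: 1.73
position: [0.585, 0.0763, 0.231]
tool_rot: [[0.976, -0.001, 0.219], [-0.219, 0.0, 0.976], [-0.001, -1.0, 0.0]]
ft_force: [-0.4, 0.2, 0.6]
grip_width: 0.0855
[0.585  0.0763 0.231 ] [[0.976, -0.001, 0.219], [-0.219, 0.0, 0.976], [-0.001, -1.0, 0.0]] 1.7333
[0.0003 0.03  ]
```

View pics/w1b.png

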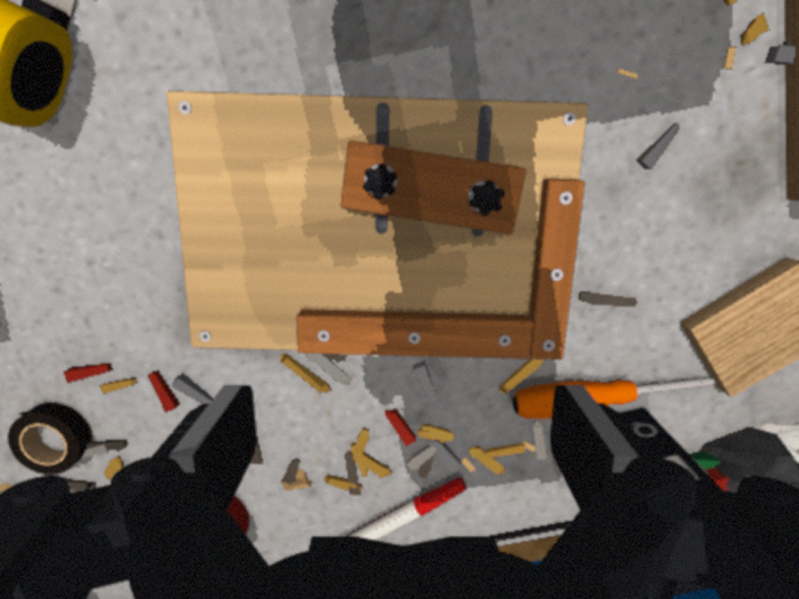

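The wrist view shows the board clearly. In the enlarged picture the inner top corner is at (533,318), the fence end at (298,310) and the stop end at (543,180). The cleat corners are at (348,141), (526,168), (513,234) and (341,207).

```bash
cat > board.py <<'E'
from h import *
from scipy.optimize import least_squares
def rt(a): c,s=np.cos(a),np.sin(a);return np.array([[c,-s],[s,c]])
def fit(L,Wd):
    L=np.array(L,float);Wd=np.array(Wd)
    f=lambda q:((L@rt(q[2]).T+q[:2])-Wd).ravel()
    r=least_squares(f,[*Wd.mean(0),0.0]);return r.x,f(r.x).reshape(-1,2)
E
python3 - <<'E'
from board import *
k=384/599.
pl=[(168,93),(587,104),(192,347)];plL=[(-.150,-.258),(-.15,.027),(.035,-.258)]
tp=[(586,181),(543,180),(533,318),(298,310),(297,350),(563,358)];tpL=[(-.1,.025),(-.1,0),(0,0),(0,-.172),(.03,-.172),(.03,.025)]
A=pix2w("w1",np.array(pl)*k,.012);B=pix2w("w1",np.array(tp)*k,.030)
q,r=fit(plL+tpL,np.r_[A,B][:,:2]);print('corner',np.round(q[:2],4),np.degrees(q[2]).round(2),'res mm',np.round(r*1000,1).tolist())
C=pix2w("w1",np.array([(348,141),(526,168),(513,234),(341,207)])*k,.030)[:,:2]
cl=(C-q[:2])@rt(q[2]);print('cleat corners in corner frame mm',np.round(cl*1000,1).tolist())
cl0=[(-.0225,-.06),(-.0225,.06),(.0225,.06),(.0225,-.06)]
qc,rc=fit(cl0,cl);print('cleat',np.round(qc[:2]*1000,1),np.degrees(qc[2]),np.round(rc*1000,1).tolist())
# face: point + dir; gap at y from post face x=-45
a=np.arctan(1/8)
fx=lambda y:(qc[0]+.0225*np.cos(qc[2]))+ (y-(qc[1]+.0225*np.sin(qc[2])))/8
for nme,t in(('thin',12),('middle',19.5),('thick',27)):
    # tip at y where gap(y)=t ; gap=-45-fx
    y=((-.045-t/1000)-fx(0))*8
    print(nme,'tip y seated',round(y*1000,1))
np.save("board.npy",np.r_[q,qc])
E
```

```text
corner [0.6477 0.1588] -14.23 res mm [[-3.1, -1.5], [-1.5, 1.9], [-0.2, -1.6], [-1.5, 0.4], [-0.7, 4.0], [1.6, 0.3], [2.4, -2.8], [2.0, -0.9], [1.1, 0.2]]
cleat corners in corner frame mm [[-119.6, -133.6], [-105.7, -15.8], [-61.7, -20.5], [-76.9, -138.5]]
cleat [-91.  -77.1] -6.935242945465277 [[-1.0, -0.3], [-0.4, 1.0], [0.3, 0.3], [1.0, -0.9]]
thin tip y seated 13.2
middle tip y seated -46.8
thick tip y seated -106.8
```

```bash
python3 - <<'E'
from h import *
im=np.load("pics/w1.npz")['im'][:,:,::-1]
a=im[80:240,180:390]
g=np.clip(a.astype(float)*1.5,0,255).astype(np.uint8)
cv2.imwrite("pics/z1.png",cv2.resize(g,None,fx=3.75,fy=3.75,interpolation=cv2.INTER_CUBIC))
E
```

```text
(no output)
```

View pics/z1.png

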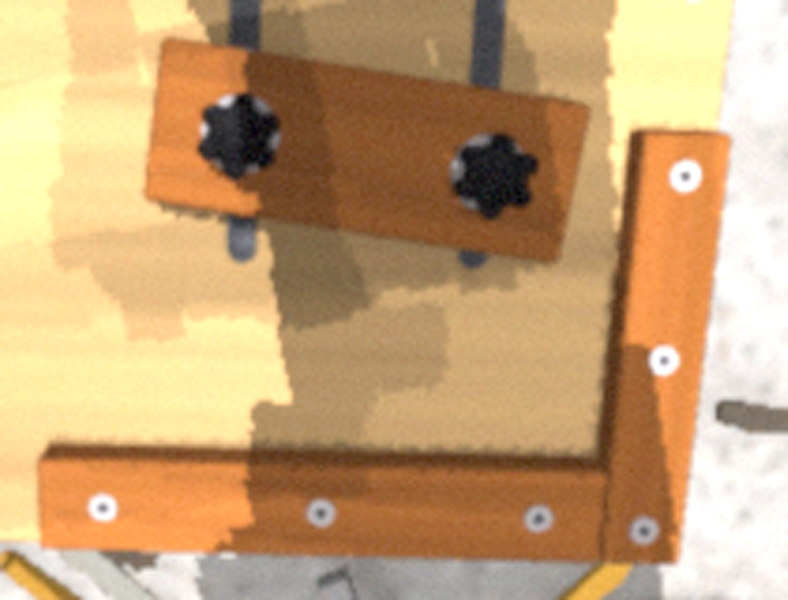

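```bash
python3 - <<'E'
from board import *
k=384/599.
Z=lambda a:np.array(a,float)/3.75+[180,80]-.5
A=pix2w("w1",np.r_[np.array([(168,93),(587,104),(192,347)])*k-.3,Z([(602,456)])],.012)
B=pix2w("w1",Z([(638,133),(731,135),(607,470),(40,460),(40,547),(680,562)]),.030)
L=[(-.150,-.258),(-.15,.027),(.035,-.258),(0,0),(-.1,0),(-.1,.025),(0,0),(0,-.172),(.03,-.172),(.03,.025)]
q,r=fit(L,np.r_[A,B][:,:2]);print('corner',np.round(q[:2],4),np.degrees(q[2]).round(2),'res mm',np.round(r*1000,1).tolist())
C=pix2w("w1",Z([(165,40),(588,104),(559,256),(147,198)]),.030)[:,:2]
cl=(C-q[:2])@rt(q[2]);print(np.round(cl*1000,1).tolist())
qc,rc=fit([(-.0225,-.06),(-.0225,.06),(.0225,.06),(.0225,-.06)],cl);print('cleat',np.round(qc[:2]*1000,1),np.degrees(qc[2]),np.round(rc*1000,1).tolist())
# gap fence to cleat face measured directly
f=cl[2:]; sl=(f[0,0]-f[1,0])/(f[0,1]-f[1,1]);print('face slope',sl, 'x at y=-77',(f[1,0]+sl*(-.077-f[1,1]))*1000)
fx=lambda y:(qc[0]+.0225*np.cos(qc[2]))+ (y-(qc[1]+.0225*np.sin(qc[2])))/8
for nme,t in(('thin',12),('middle',19.5),('thick',27)):
    print(nme,'tip y seated',round(((-.045-t/1000)-fx(0))*8*1000,1))
np.save("board.npy",np.r_[q,qc])
E
```

```text
corner [0.6481 0.1587] -14.11 res mm [[-2.0, -1.8], [-0.9, 1.8], [1.1, -1.5], [-1.1, -1.8], [-0.3, 2.2], [-0.5, 1.3], [0.9, 0.8], [-0.5, -0.8], [1.6, -0.4], [1.7, 0.3]]
[[-120.4, -133.0], [-106.5, -16.6], [-64.5, -21.0], [-78.0, -138.3]]
cleat [-92.4 -77.2] -6.6535981022039765 [[-1.2, -1.2], [-1.2, 1.6], [1.5, 0.8], [1.0, -1.1]]
face slope 0.11450241838598628 x at y=-77 -70.9417692451966
thin tip y seated 24.4
middle tip y seated -35.6
thick tip y seated -95.6
```

```bash
python3 -m pendant '[[[-0.12,0.7,0],0.26,1],[[-0.12,1,0],0.26,1],[[-0.12,1,0],0.26,1],[[-0.12,1,0],0.26,1],[[-0.12,1,0],0.26,1],[[-0.12,1,0],0.26,1],[[-0.12,1,0],0.26,1],[[-0.12,1,0],0.26,1],[[-0.12,1,0],0.26,1],[[-0.12,1,0],0.26,1],[[0,0.3,0],0,1],[[0,0,0],0,1]]'
python3 - <<'E'
from h import *
s=snap("w2");print(np.round(s['position'],4),s['time_s'])
W,im=wcloud("w2");cv2.imwrite("pics/w2b.png",cv2.resize(im[:,:,::-1],None,fx=1.56,fy=1.56,interpolation=cv2.INTER_CUBIC))
E
```

```text
time_s: 2.78
position: [0.5479, 0.3785, 0.2312]
tool_rot: [[1.0, -0.0, -0.009], [0.009, 0.0, 1.0], [-0.0, -1.0, 0.0]]
ft_force: [-0.4, 0.1, -0.2]
grip_width: 0.0853
[0.5479 0.3785 0.2312] 2.7833
```

View pics/w2b.png

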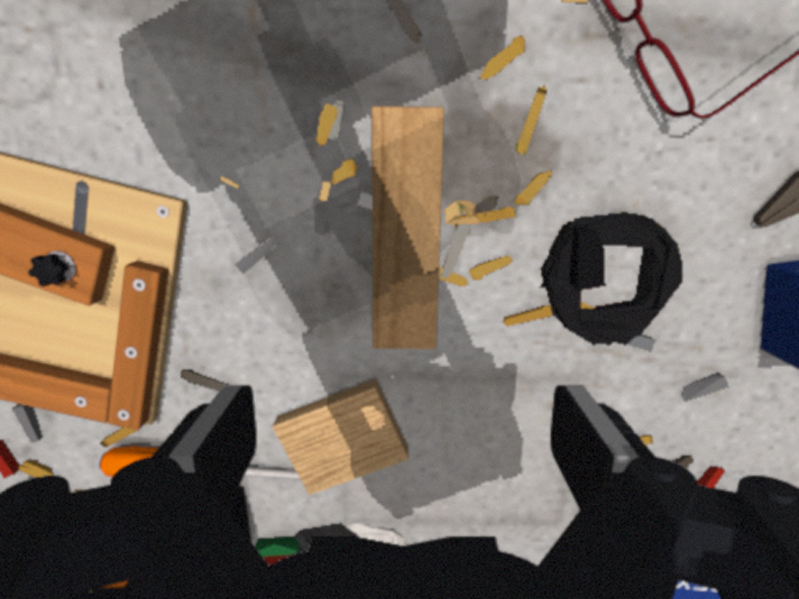

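The post's top corners are at about (372,107), (443,107), (438,348) and (374,348) in the enlarged picture. The small wood block at (340,436) is clutter.

```bash
python3 - <<'E'
from board import *
k=384/599.
P=pix2w("w2",np.array([(372,107),(443,107),(438,347),(374,347)])*k-.3,.045)[:,:2]
print(np.round(P,4).tolist(),[np.linalg.norm(P[i]-P[(i+1)%4]).round(4) for i in range(4)])
q,r=fit([(-.08,-.0225),(-.08,.0225),(.08,.0225),(.08,-.0225)],P);print(np.round(q[:2],4),np.degrees(q[2]),np.round(r*1000,1).tolist())
W,im=wcloud("w2")
p=topfit(W,im,.4,.65,.29,.43,.041,.055);print(len(p),np.median(p[:,2]),cv2.minAreaRect((p[:,:2]*1000).astype(np.float32)))
E
```

```text
[[0.4483, 0.3581], [0.4479, 0.4017], [0.6055, 0.4032], [0.6059, 0.3582]] [np.float64(0.0435), np.float64(0.1576), np.float64(0.0449), np.float64(0.1576)]
[0.5269 0.3803] 0.3086436839726823 [[-1.3, -0.8], [-1.1, 0.7], [1.3, 0.1], [1.1, -0.0]]
6725 0.04512465904028401 ((527.6073608398438, 380.3844909667969), (44.36307907104492, 159.74839782714844), 89.53784942626953)
```

```bash
python3 -m pendant '[[[-0.35,0.03,-0.6],0,1],[[-0.35,0.03,-1],0,1],[[0,0,-1],0,1],[[0,0,-1],0,1],[[0,0,-1],0,1],[[0,0,-1],0,1],[[0,0,-0.9],0,1],[[0,0,-0.6],0,1],[[0,0,0],0,1],[[0,0,0],0,1]]'
```

```text
time_s: 3.67
position: [0.5287, 0.3765, 0.0185]
tool_rot: [[1.0, -0.001, -0.004], [0.004, -0.001, 1.0], [-0.001, -1.0, -0.001]]
ft_force: [0.3, -0.2, -0.1]
grip_width: 0.0856
```

```bash
python3 -m pendant '[[[0,0,0],0,0.3],[[0,0,0],0,0.3],[[0,0,0],0,0.3],[[0,0,0],0,0.3],[[0,0,0],0,0.3],[[0,0,0],0,0.3],[[0,0,0],0,0.3],[[0,0,0],0,0.3]]' 50
```

```text
time_s: 4.33
position: [0.5291, 0.378, 0.0199]
tool_rot: [[1.0, 0.002, -0.006], [0.006, 0.001, 1.0], [0.002, -1.0, 0.001]]
ft_force: [-0.6, 0.2, 6.0]
grip_width: 0.044
```

```bash
python3 -m pendant '[[[0,0,0.5],0,0.3],[[0,0,1],0,0.3],[[0,0,1],-0.4,0.3],[[0.1,-0.3,0.6],-1,0.3],[[0.11,-0.48,0],-1,0.3],[[0.11,-0.48,0],-1,0.3],[[0.11,-0.48,0],-1,0.3],[[0.11,-0.48,0],-1,0.3],[[0.11,-0.48,0],-1,0.3],[[0.11,-0.48,0],-1,0.3],[[0.11,-0.48,0],-1,0.3],[[0.11,-0.48,0],-1,0.3]]'
python3 -c "
from rig import env;print(env.observe()['q'])"
```

```text
time_s: 5.33
position: [0.5579, 0.2528, 0.1116]
tool_rot: [[0.683, 0.0, 0.73], [-0.73, -0.0, 0.683], [0.0, -1.0, 0.0]]
ft_force: [-0.3, -0.0, -1.6]
grip_width: 0.0442
[ 1.33170459e+01  3.39006806e+01  7.41826855e+01 -2.85908641e-03
  7.19126083e+01 -2.97558539e+01]
```

```bash
python3 -m pendant '[[[0.11,-0.48,0],-1,0.3],[[0.11,-0.48,0],-1,0.3],[[0.11,-0.48,0],-1,0.3],[[0.11,-0.48,0],-1,0.3],[[0.11,-0.48,0],-1,0.3],[[0.11,-0.48,0],-1,0.3],[[0.11,-0.48,0],-1,0.3],[[0.11,-0.48,0],-1,0.3],[[0.11,-0.48,0],-1,0.3],[[0.11,-0.48,0],-1,0.3],[[0.11,-0.48,0],-1,0.3],[[0.11,-0.48,0],-0.5,0.3]]'
python3 -m pendant '[[[0,0,0],0,0.3],[[0,0,0],0,0.3],[[0,0,0],0,0.3]]'
python3 - <<'E'
from board import *
s=snap("w3");b=np.load("board.npy");p=np.array(s['position'])
print('tcp in corner',np.round(((p[:2]-b[:2])@rt(b[2]))*1000,1),'jaw ang',np.degrees(np.arctan2(s['tool_rot'][1][2],s['tool_rot'][0][2])),s['q'])
cv2.imwrite("pics/w3b.png",cv2.resize(cv2.imread("pics/w3.png"),None,fx=1.56,fy=1.56,interpolation=cv2.INTER_CUBIC))
E
```

```text
time_s: 6.33
position: [0.5975, 0.08, 0.1116]
tool_rot: [[-0.249, 0.0, 0.969], [-0.969, -0.0, -0.249], [-0.0, -1.0, 0.0]]
ft_force: [0.8, -0.2, -0.9]
grip_width: 0.0441
time_s: 6.58
position: [0.5973, 0.0811, 0.1114]
tool_rot: [[-0.244, -0.0, 0.97], [-0.97, 0.0, -0.244], [-0.0, -1.0, -0.0]]
ft_force: [-0.7, -0.3, -1.7]
grip_width: 0.0443
tcp in corner [-30.3 -87.6] jaw ang -14.09409117882661 [-3.51362928e+00  3.30565897e+01  7.59041432e+01  1.64711055e-02
  7.10482758e+01  1.05751127e+01]
```

View pics/w3b.png

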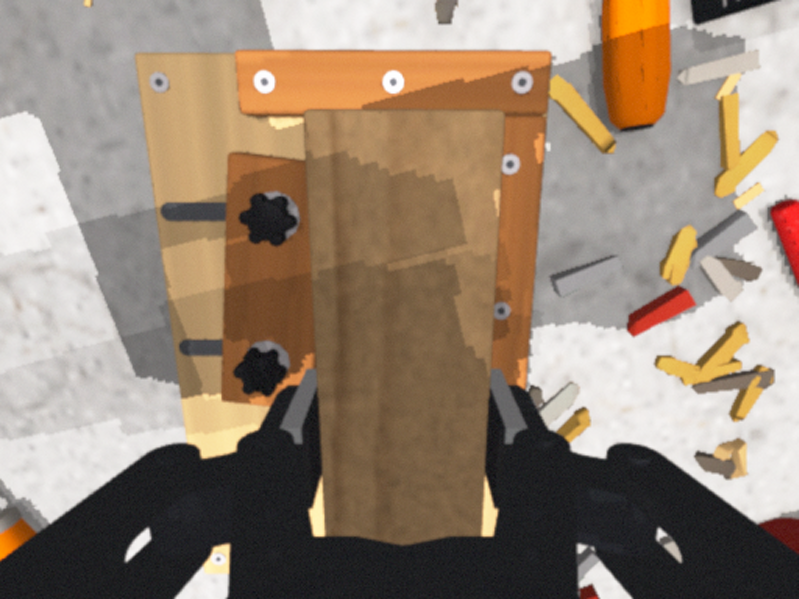

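```bash
python3 - <<'E'
from board import *
k=384/599.;b=np.load("board.npy")
A=pix2w("w3",np.array([(236,51),(550,50),(548,116)])*k-.3,.030)[:,:2]
P=pix2w("w3",np.array([(305,110),(504,111)])*k-.3,.137)[:,:2]
K=pix2w("w3",np.array([(137,54)])*k-.3,.012)[:,:2]
c=lambda X:np.round((X-b[:2])@rt(b[2])*1000,1).tolist()
print('stop TL,TR (exp -100,25; 30,25)',c(A),'plate (-150,27)',c(K),'post end corners',c(P))
E
```

```text
stop TL,TR (exp -100,25; 30,25) [[-98.4, 23.7], [29.0, 24.1], [30.2, -1.0]] plate (-150,27) [[-147.4, 25.8]] post end corners [[-52.1, -7.3], [-8.6, -7.5]]
```

```bash
python3 -m pendant '[[[0,0,-0.6],0,0.3],[[0,0,-0.9],0,0.3],[[0,0,-0.7],0,0.3],[[0,0,-0.3],0,0.3],[[0,0,0],0,0.3],[[0,0,0],0,0.3]]'
python3 -m pendant '[[[0,0,-0.05],0,0.3],[[0,0,-0.05],0,0.3],[[0,0,0],0,0.3],[[0,0,0],0,0.3]]'
```

```text
time_s: 7.13
position: [0.5978, 0.0811, 0.0369]
tool_rot: [[-0.244, 0.0, 0.97], [-0.97, 0.0, -0.244], [-0.0, -1.0, 0.0]]
ft_force: [0.7, 0.4, -0.9]
grip_width: 0.0444
time_s: 7.47
position: [0.5977, 0.0807, 0.0339]
tool_rot: [[-0.245, 0.001, 0.97], [-0.97, -0.0, -0.245], [-0.0, -1.0, 0.001]]
ft_force: [-0.3, 0.6, -1.6]
grip_width: 0.0444
```

```bash
python3 -m pendant '[[[0,0,-0.06],0,0.3],[[0,0,0],0,0.3],[[0,0,0],0,0.3]]'
python3 -m pendant '[[[0.08,-0.02,0],0,0.3],[[0.08,-0.02,0],0,0.3],[[0,0,0],0,0.3],[[0,0,0],0,0.3]]'
```

```text
time_s: 7.72
position: [0.5979, 0.0807, 0.0319]
tool_rot: [[-0.245, 0.001, 0.97], [-0.97, -0.0, -0.245], [-0.0, -1.0, 0.001]]
ft_force: [0.7, -0.1, 1.3]
grip_width: 0.0442
time_s: 8.05
position: [0.6024, 0.0795, 0.0319]
tool_rot: [[-0.245, 0.0, 0.969], [-0.969, 0.0, -0.245], [-0.0, -1.0, 0.0]]
ft_force: [-2.0, 0.8, 5.3]
grip_width: 0.044
```

```bash
python3 -m pendant '[[[0.05,-0.012,0.01],0,0.3],[[0,0,0],0,0.3],[[0,0,0],0,0.3]]'
python3 -m pendant '[[[0.04,-0.01,0],0,0.3],[[0,0,0],0,0.3],[[0,0,0],0,0.3]]'
python3 -m pendant '[[[0.03,0.1,0],0,0.3],[[0.02,0.08,0],0,0.3],[[0,0,0],0,0.3],[[0,0,0],0,0.3]]'
```

```text
time_s: 8.3
position: [0.6039, 0.0791, 0.0319]
tool_rot: [[-0.245, 0.0, 0.969], [-0.969, -0.0, -0.245], [-0.0, -1.0, 0.0]]
ft_force: [-2.2, 0.4, 3.7]
grip_width: 0.0439
time_s: 8.55
position: [0.6048, 0.0789, 0.0319]
tool_rot: [[-0.245, -0.0, 0.97], [-0.97, 0.0, -0.245], [0.0, -1.0, -0.0]]
ft_force: [-2.7, 0.5, 5.0]
grip_width: 0.0441
time_s: 8.88
position: [0.6064, 0.0839, 0.032]
tool_rot: [[-0.245, -0.0, 0.97], [-0.97, -0.001, -0.245], [0.001, -1.0, -0.0]]
ft_force: [-2.9, -1.8, 5.2]
grip_width: 0.0442
```

```bash
python3 -m pendant '[[[0.01,0.04,0],0,0.3],[[0,0,0],0,0.3],[[0,0,0],0,0.3]]'
python3 -m pendant '[[[0.04,-0.01,0],0,0.3],[[0,0,0],0,0.3],[[0,0,0],0,0.3]]'
```

```text
time_s: 9.13
position: [0.6066, 0.0848, 0.032]
tool_rot: [[-0.245, -0.001, 0.97], [-0.97, -0.001, -0.245], [0.001, -1.0, -0.0]]
ft_force: [-3.9, -3.0, 4.8]
grip_width: 0.0442
time_s: 9.38
position: [0.6066, 0.0848, 0.032]
tool_rot: [[-0.245, -0.003, 0.97], [-0.97, -0.001, -0.245], [0.002, -1.0, -0.003]]
ft_force: [-9.2, -2.5, 8.3]
grip_width: 0.0442
```

```bash
python3 -m pendant '[[[0.01,0.05,0],0,0.3],[[0,0,0],0,0.3],[[0,0,0],0,0.3]]'
python3 -m pendant '[[[0.01,0.04,0],0,0.3],[[0,0,0],0,0.3],[[0,0,0],0,0.3]]'
```

```text
time_s: 9.63
position: [0.6068, 0.0853, 0.032]
tool_rot: [[-0.245, -0.004, 0.97], [-0.97, -0.002, -0.245], [0.003, -1.0, -0.003]]
ft_force: [-11.0, -8.1, 9.3]
grip_width: 0.0443
time_s: 9.88
position: [0.6068, 0.0853, 0.032]
tool_rot: [[-0.245, -0.005, 0.97], [-0.97, -0.004, -0.245], [0.005, -1.0, -0.004]]
ft_force: [-13.3, -14.9, 11.8]
grip_width: 0.0438
```

```bash
python3 -m pendant '[[[0,0,0.03],0,0.75],[[0,0,0],0,0.75],[[0,0,0],0,0.75],[[0,0,0],0,0.75],[[0,0,0],0,0.75]]'
python3 -m pendant '[[[0,0,0.5],0,0.75],[[0,0,1],0,0.75],[[0,0,1],0,1],[[0,0,1],0,1],[[0,0,1],0,1],[[0,0,1],0,1],[[0,0,0.7],0,1],[[0,0,0],0,1],[[0,0,0],0,1]]'
python3 - <<'E'
from board import *
s=snap("w4");b=np.load("board.npy");p=np.array(s['position'])
cv2.imwrite("pics/w4b.png",cv2.resize(cv2.imread("pics/w4.png"),None,fx=1.56,fy=1.56,interpolation=cv2.INTER_CUBIC))
E
```

```text
time_s: 10.3
position: [0.6087, 0.088, 0.0325]
tool_rot: [[-0.245, 0.0, 0.97], [-0.97, 0.0, -0.245], [-0.0, -1.0, 0.0]]
ft_force: [0.3, -0.5, 0.1]
grip_width: 0.064
time_s: 11.05
position: [0.6088, 0.088, 0.2194]
tool_rot: [[-0.245, 0.002, 0.97], [-0.97, -0.0, -0.245], [-0.0, -1.0, 0.002]]
ft_force: [0.5, -0.2, -1.0]
grip_width: 0.0855
```

View pics/w4b.png

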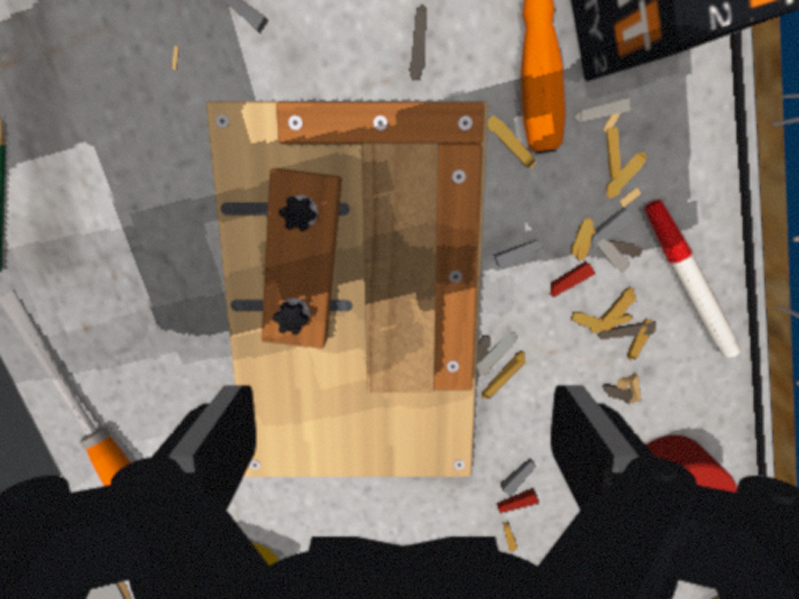

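```bash
python3 -m pendant '[[[-0.3,-0.5,0],-0.8,1],[[-0.34,-0.59,0],-1,1],[[-0.34,-0.59,0],-1,1],[[-0.34,-0.59,0],-1,1],[[-0.34,-0.59,0],-1,1],[[-0.34,-0.59,0],-1,1],[[-0.34,-0.59,0],-1,1],[[-0.34,-0.59,0],-1,1],[[-0.34,-0.59,0],-1,1],[[-0.34,-0.59,0],-1,1],[[-0.34,-0.59,0],-1,1],[[-0.34,-0.59,0],-1,1]]'
python3 -m pendant '[[[-0.34,-0.59,0],-1,1],[[-0.34,-0.59,0],-1,1],[[-0.34,-0.59,0],-1,1],[[-0.34,-0.59,0],-1,1],[[-0.34,-0.59,0],-1,1],[[-0.34,-0.59,0],-1,1],[[-0.2,-0.3,0],-0.4,1],[[0,0,0],0,1],[[0,0,0],0,1]]'
python3 - <<'E'
from board import *
s=snap("w5");print(np.degrees(np.arctan2(s['tool_rot'][1][2],s['tool_rot'][0][2])),s['q'])
cv2.imwrite("pics/w5b.png",cv2.resize(cv2.imread("pics/w5.png"),None,fx=1.56,fy=1.56,interpolation=cv2.INTER_CUBIC))
k=384/599.;b=np.load("board.npy")
c=lambda X:np.round((X-b[:2])@rt(b[2])*1000,1).tolist()
print('post',c(pix2w("w4",np.array([(363,143),(438,143),(436,391),(371,391)])*k-.3,.057)[:,:2]),'cleat face',c(pix2w("w4",np.array([(341,177),(325,347)])*k-.3,.030)[:,:2]))
E
```

```text
time_s: 12.1
position: [0.4863, -0.1223, 0.2171]
tool_rot: [[-0.958, -0.003, 0.285], [-0.285, 0.002, -0.958], [0.002, -1.0, -0.002]]
ft_force: [-0.4, -0.6, 0.6]
grip_width: 0.0851
time_s: 12.85
position: [0.4201, -0.2367, 0.218]
tool_rot: [[-0.965, -0.001, -0.261], [0.261, 0.001, -0.965], [0.001, -1.0, -0.001]]
ft_force: [-0.1, 0.4, -0.7]
grip_width: 0.0853
-105.11659878616221 [-4.35182898e+01  1.56916091e+01  8.59517579e+01  2.16957217e-02
  7.84488355e+01  6.15939087e+01]
post [[-43.3, -0.3], [0.2, -0.3], [1.7, -158.4], [-41.7, -158.4]] cleat face [[-60.0, -20.5], [-75.5, -137.4]]
```

View pics/w5b.png

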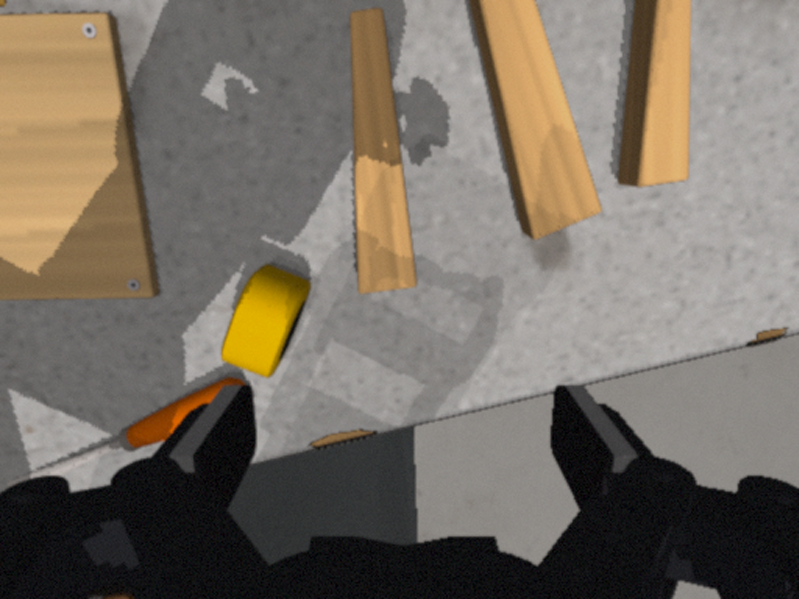

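```bash
python3 - <<'E'
from h import *
im=np.load("pics/w5.npz")['im'][:,:,::-1]
a=im[0:195,215:275]
cv2.imwrite("pics/z5.png",np.hstack([cv2.resize(a[:100],None,fx=6,fy=6,interpolation=cv2.INTER_CUBIC),cv2.resize(a[95:],None,fx=6,fy=6,interpolation=cv2.INTER_CUBIC)]))
W,imm=wcloud("w5")
p=topfit(W,imm,.35,.62,-.32,-.19,.030,.040);print(len(p),np.median(p[:,2]))
pts=(p[:,:2]*1000).astype(np.float32)
h=cv2.convexHull(pts);a=cv2.minAreaRect(pts);print(a)
e=cv2.approxPolyDP(h,4,True)[:,0];print(e.tolist())
for i in range(len(e)):
    d=e[(i+1)%len(e)]-e[i];print(np.linalg.norm(d).round(1),np.degrees(np.arctan2(d[1],d[0])).round(1))
E
```

```text
5329 0.03404034180220736
((488.9316711425781, -238.95579528808594), (38.70799255371094, 170.6133575439453), 78.78703308105469)
[[570.93896484375, -263.49969482421875], [571.136962890625, -246.61502075195312], [408.6466979980469, -205.24978637695312], [404.54852294921875, -241.27957153320312]]
16.9 89.3
167.7 165.7
36.3 -96.5
167.9 -7.6
```

View pics/z5.png

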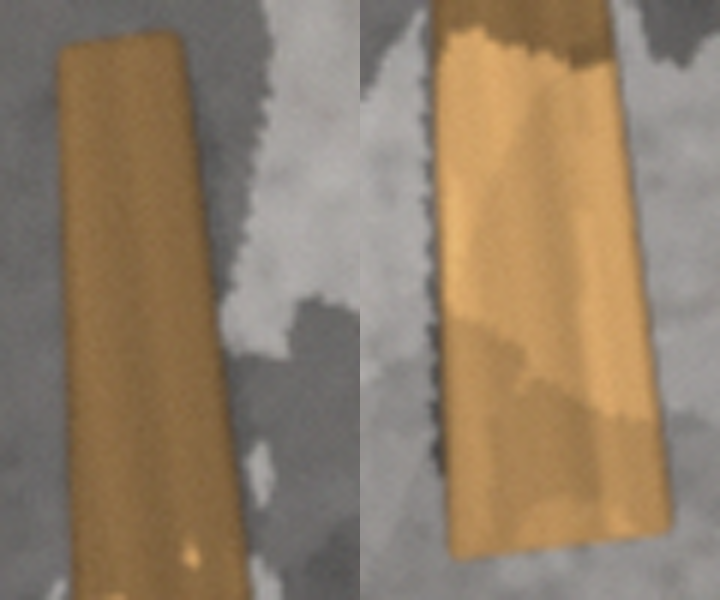

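```bash
python3 - <<'E'
from board import *
uv=[(92/6+215,557/6+95),(310/6+215,528/6+95),(60/6+215,45/6),(178/6+215,32/6)]
P=pix2w("w5",np.array(uv)-.4,.034)[:,:2]
print(np.round(P,4).tolist(),np.linalg.norm(P[1]-P[3]),np.linalg.norm(P[0]-P[1]),np.linalg.norm(P[2]-P[3]))
for i,j in((1,3),(0,2)): d=P[j]-P[i];print(np.degrees(np.arctan2(d[1],d[0])))
q,r=fit([(-.0151-.0106,-.085),(.0151,-.085),(-.0151+.0106,.085),(.0151,.085)],P) if 0 else (None,None)
L=np.array([(-.0257,-.085),(.0151,-.085),(-.0045,.085),(.0151,.085)])
f=lambda q:((L@rt(q[2]).T+q[:2])-P).ravel()
q=least_squares(f,[*P.mean(0),-1.7]).x;print(np.round(q[:2],4),'tip dir',np.degrees(q[2])+90,np.round(f(q)*1000,1))
s=env.observe();p=np.array(s['position']);R=rt(q[2])
g=q[:2]+R@np.array([-.005,-.065]);print('grip point 20mm from butt, mid-thickness',g,'delta units',(g-p[:2])/.03,(p[2])/.03)
E
```

```text
[[0.41, -0.2034], [0.4051, -0.2417], [0.5734, -0.247], [0.5704, -0.2646]] 0.16692908245355753 0.0385826616466694 0.017891977831262146
-7.885928809725002
-14.914326876595315
[ 0.4897 -0.2392] tip dir -7.849854872595444 [-0.9  1.3 -1.6 -0.8  1.1  0.6  1.4 -1.1]
grip point 20mm from butt, mid-thickness [ 0.42600707 -0.22533346] delta units [0.18816195 0.36728385] 7.273721268667227
```

```bash
python3 -m pendant '[[[0.09,0.18,-0.6],0.7,1],[[0.1,0.19,-1],0.75,1],[[0,0,-1],0,1],[[0,0,-1],0,1],[[0,0,-1],0,1],[[0,0,-1],0,1],[[0,0,-0.9],0,1],[[0,0,-0.43],0,1],[[0,0,0],0,1],[[0,0,0],0,1]]'
python3 -m pendant '[[[0,0,0],0,0.25],[[0,0,0],0,0.25],[[0,0,0],0,0.25],[[0,0,0],0,0.25],[[0,0,0],0,0.25],[[0,0,0],0,0.25],[[0,0,0],0,0.25],[[0,0,0],0,0.25]]' 50
```

```text
time_s: 13.73
position: [0.4262, -0.2251, 0.0107]
tool_rot: [[-0.991, -0.001, -0.136], [0.136, 0.001, -0.991], [0.001, -1.0, -0.001]]
ft_force: [0.3, -0.3, 0.2]
grip_width: 0.0853
time_s: 14.4
position: [0.4263, -0.2264, 0.0119]
tool_rot: [[-0.99, 0.002, -0.138], [0.138, -0.001, -0.99], [-0.002, -1.0, 0.001]]
ft_force: [-1.8, 0.3, 7.1]
grip_width: 0.0379
```

```bash
python3 -m pendant '[[[0,0,0.5],0,0.25],[[0,0,1],0,0.25],[[0,0,1],0.2,0.25],[[0.2,0.34,0],0.9,0.25],[[0.2,0.34,0],1,0.25],[[0.2,0.34,0],1,0.25],[[0.2,0.34,0],1,0.25],[[0.2,0.34,0],1,0.25],[[0.2,0.34,0],1,0.25],[[0.2,0.34,0],1,0.25],[[0.2,0.34,0],1,0.25],[[0.2,0.34,0],1,0.25]]'
python3 -m pendant '[[[0.2,0.34,0],1,0.25],[[0.2,0.34,0],1,0.25],[[0.2,0.34,0],1,0.25],[[0.2,0.34,0],1,0.25],[[0.2,0.34,0],1,0.25],[[0.2,0.34,0],1,0.25],[[0.2,0.34,0],0.9,0.25],[[0,0,0],0.72,0.25],[[0,0,0],0,0.25],[[0,0,0],0,0.25],[[0,0,0],0,0.25]]'
python3 - <<'E'
from board import *
s=snap("w6");b=np.load("board.npy");p=np.array(s['position'])
print('tcp in corner',np.round(((p[:2]-b[:2])@rt(b[2]))*1000,1),'jaw ang',np.degrees(np.arctan2(s['tool_rot'][1][2],s['tool_rot'][0][2])))
cv2.imwrite("pics/w6b.png",cv2.resize(cv2.imread("pics/w6.png"),None,fx=1.56,fy=1.56,interpolation=cv2.INTER_CUBIC))
E
```

```text
time_s: 15.4
position: [0.48, -0.1336, 0.0861]
tool_rot: [[-0.79, 0.0, 0.613], [-0.613, -0.0, -0.79], [-0.0, -1.0, 0.0]]
ft_force: [0.4, -0.2, -0.3]
grip_width: 0.0378
time_s: 16.32
position: [0.5218, -0.063, 0.0859]
tool_rot: [[-0.25, 0.0, 0.968], [-0.968, -0.0, -0.25], [0.0, -1.0, 0.0]]
ft_force: [0.2, 0.6, -1.2]
grip_width: 0.0383
tcp in corner [ -68.5 -245.8] jaw ang -14.462628912049881
```

View pics/w6b.png

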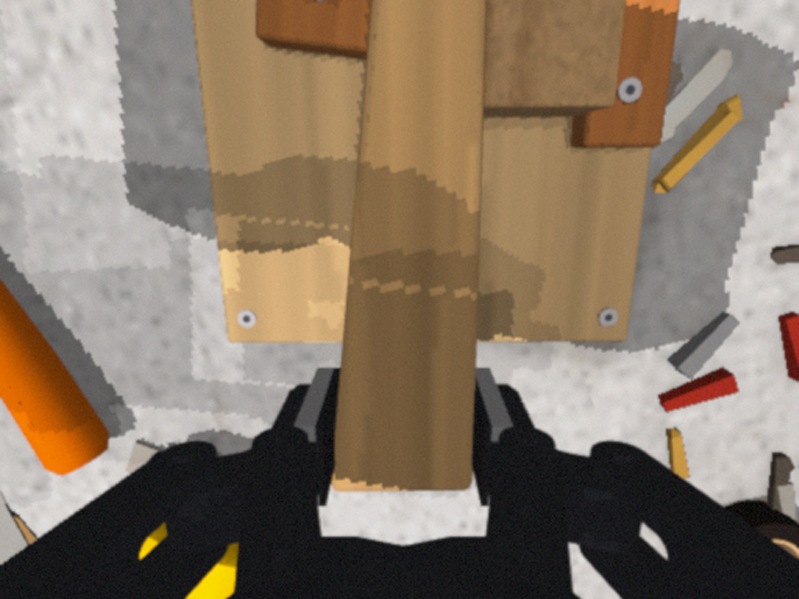

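```bash
python3 - <<'E'
from board import *
b=np.load("board.npy");k=384/599.
c=lambda X:np.round((X-b[:2])@rt(b[2])*1000,1).tolist()
print('straight edge',c(pix2w("w6",np.array([(484,30),(482,150),(471,488)])*k-.3,.108)[:,:2]),'butt left',c(pix2w("w6",np.array([(335,485)])*k-.3,.108)[:,:2]))
print('post end corners z.057',c(pix2w("w6",np.array([(485,106),(613,106)])*k-.3,.057)[:,:2]))
E
```

```text
straight edge [[-50.7, -149.1], [-50.2, -173.9], [-49.8, -264.8]] butt left [[-88.0, -263.5]]
post end corners z.057 [[-42.0, -160.0], [-1.1, -160.3]]
```

```bash
python3 -m pendant '[[[-0.14,-0.82,0],0.07,0.25],[[0,0,-0.5],0,0.25],[[0,0,-0.8],0,0.25],[[0,0,-0.5],0,0.25],[[0,0,-0.2],0,0.25],[[0,0,0],0,0.25],[[0,0,0],0,0.25],[[0,0,0],0,0.25]]'
python3 - <<'E'
from board import *
s=snap("w7");b=np.load("board.npy");p=np.array(s['position'])
print('tcp in corner',np.round(((p[:2]-b[:2])@rt(b[2]))*1000,1),'jaw ang',np.degrees(np.arctan2(s['tool_rot'][1][2],s['tool_rot'][0][2])))
z=np.load("pics/w7.npz")['im'][:,:,::-1]
cv2.imwrite("pics/w7b.png",cv2.resize(z,None,fx=1.56,fy=1.56,interpolation=cv2.INTER_CUBIC))
E
```

```text
time_s: 17.03
position: [0.5182, -0.0875, 0.0267]
tool_rot: [[-0.242, 0.001, 0.97], [-0.97, -0.001, -0.242], [0.0, -1.0, 0.002]]
ft_force: [0.2, -0.2, -1.8]
grip_width: 0.0381
tcp in corner [ -66.  -270.5] jaw ang -14.005731078985825
```

View pics/w7b.png

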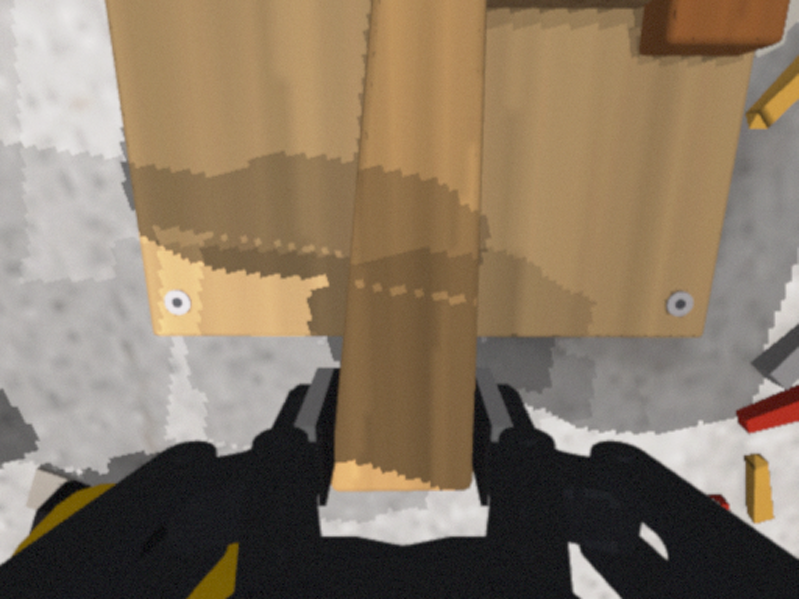

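```bash
python3 -m pendant '[[[0,0,-0.06],0,0.25],[[0,0,0],0,0.25],[[0,0,0],0,0.25]]'
python3 -m pendant '[[[0.08,0.32,0],0,0.25],[[0.08,0.32,0],0,0.25],[[0.08,0.32,0],0,0.25],[[0,0,0],0,0.25],[[0,0,0],0,0.25]]'
```

```text
time_s: 17.33
position: [0.5179, -0.0874, 0.0243]
tool_rot: [[-0.242, 0.001, 0.97], [-0.97, -0.0, -0.242], [-0.0, -1.0, 0.001]]
ft_force: [0.5, -0.0, -1.4]
grip_width: 0.0375
time_s: 17.75
position: [0.525, -0.0576, 0.024]
tool_rot: [[-0.24, -0.0, 0.971], [-0.971, 0.0, -0.24], [-0.0, -1.0, -0.0]]
ft_force: [0.2, 0.6, -1.0]
grip_width: 0.0379
```

```bash
python3 -m pendant '[[[0.08,0.32,0],0,0.25],[[0.04,0.16,0],0,0.25],[[0,0,0],0,0.25],[[0,0,0],0,0.25]]'
python3 -m pendant '[[[0.04,0.16,0],0,0.25],[[0.02,0.08,0],0,0.25],[[0,0,0],0,0.25],[[0,0,0],0,0.25]]'
python3 - <<'E'
from board import *
s=snap("w8");b=np.load("board.npy");p=np.array(s['position'])
print('tcp in corner',np.round(((p[:2]-b[:2])@rt(b[2]))*1000,1),'jaw ang',np.degrees(np.arctan2(s['tool_rot'][1][2],s['tool_rot'][0][2])))
z=np.load("pics/w8.npz")['im'][:,:,::-1]
cv2.imwrite("pics/w8b.png",cv2.resize(z,None,fx=1.56,fy=1.56,interpolation=cv2.INTER_CUBIC))
im,d=env.get_image("scene");cv2.imwrite("pics/s8.png",cv2.resize(im[130:220,180:300,::-1],None,fx=6,fy=6,interpolation=cv2.INTER_CUBIC))
E
```

```text
time_s: 18.08
position: [0.5287, -0.0438, 0.024]
tool_rot: [[-0.241, 0.0, 0.97], [-0.97, 0.0, -0.241], [-0.0, -1.0, 0.0]]
ft_force: [1.1, -0.2, -0.1]
grip_width: 0.0381
time_s: 18.42
position: [0.5307, -0.0368, 0.0241]
tool_rot: [[-0.242, 0.001, 0.97], [-0.97, 0.0, -0.242], [-0.001, -1.0, 0.001]]
ft_force: [3.1, 1.5, -0.3]
grip_width: 0.038
tcp in corner [ -66.2 -218.3] jaw ang -14.01594538560911
```

View pics/w8b.png

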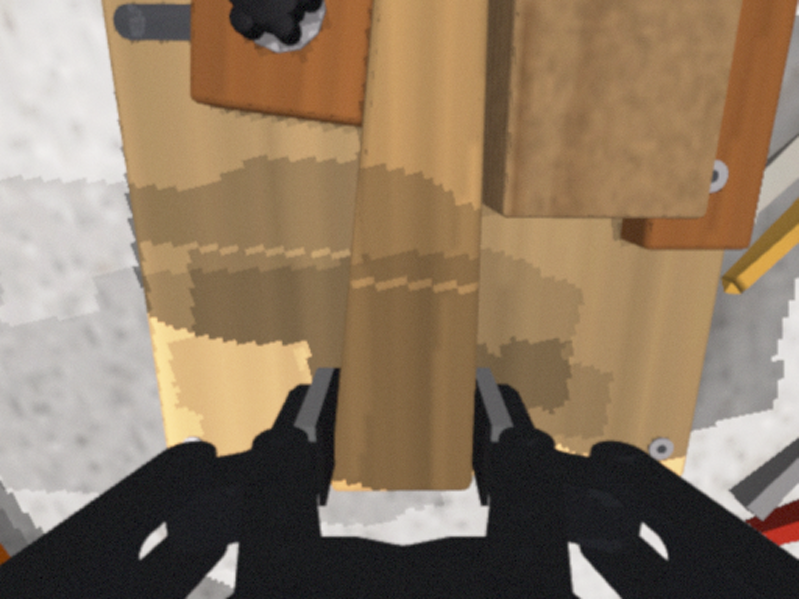

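View pics/s8.png

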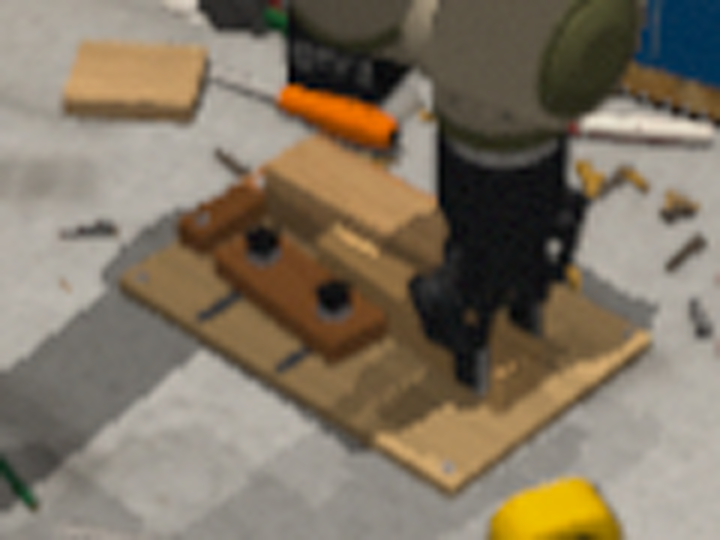

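```bash
python3 -m pendant '[[[0.08,0.19,0],0,0.25],[[0,0,0],0,0.25],[[0,0,0],0,0.25]]'
python3 -m pendant '[[[0.08,0.19,0],0,0.25],[[0,0,0],0,0.25],[[0,0,0],0,0.25]]'
```

```text
time_s: 18.77
position: [0.533, -0.0309, 0.0241]
tool_rot: [[-0.242, 0.001, 0.97], [-0.97, 0.0, -0.242], [-0.0, -1.0, 0.001]]
ft_force: [2.8, 0.5, -0.3]
grip_width: 0.0382
time_s: 19.02
position: [0.5353, -0.0251, 0.0241]
tool_rot: [[-0.242, 0.0, 0.97], [-0.97, 0.0, -0.242], [-0.001, -1.0, 0.0]]
ft_force: [3.5, 0.6, 0.3]
grip_width: 0.038
```

```bash
python3 -m pendant '[[[0.06,0.16,0],0,0.25],[[0,0,0],0,0.25],[[0,0,0],0,0.25]]'
python3 -m pendant '[[[0.05,0.16,0],0,0.25],[[0,0,0],0,0.25],[[0,0,0],0,0.25]]'
```

```text
time_s: 19.27
position: [0.537, -0.0204, 0.024]
tool_rot: [[-0.242, 0.0, 0.97], [-0.97, 0.0, -0.242], [-0.0, -1.0, 0.0]]
ft_force: [3.7, 0.8, -0.6]
grip_width: 0.0381
time_s: 19.52
position: [0.5379, -0.0163, 0.0239]
tool_rot: [[-0.243, -0.001, 0.97], [-0.97, -0.0, -0.243], [0.001, -1.0, -0.001]]
ft_force: [0.2, -4.9, 1.1]
grip_width: 0.0379
```

```bash
python3 -m pendant '[[[0.02,0.08,0],0,0.25],[[0,0,0],0,0.25],[[0,0,0],0,0.25]]'
python3 -m pendant '[[[0.02,0.06,0],0,0.25],[[0,0,0],0,0.25],[[0,0,0],0,0.25]]'
```

```text
time_s: 19.77
position: [0.5382, -0.0148, 0.0239]
tool_rot: [[-0.243, -0.002, 0.97], [-0.97, -0.002, -0.243], [0.002, -1.0, -0.002]]
ft_force: [-3.0, -10.2, 0.8]
grip_width: 0.0383
time_s: 20.02
position: [0.5385, -0.0136, 0.0239]
tool_rot: [[-0.243, -0.003, 0.97], [-0.97, -0.002, -0.243], [0.003, -1.0, -0.002]]
ft_force: [-3.8, -14.9, 1.6]
grip_width: 0.0379
```

```bash
python3 -m pendant '[[[0,0,0],0,0.8],[[0,0,0],0,0.8],[[0,0,0],0,0.8],[[0,0,0],0,0.8],[[0,0,0],0,0.8]]'
python3 -m pendant '[[[0,0,0.6],0,0.8],[[0,0,1],0,0.8],[[-0.1,-0.4,1],0,0.5],[[-0.2,-0.8,0],0,0],[[-0.2,-0.8,0],0,0],[[0,0,0],0,0],[[0,0,0],0,0],[[0,0,0],0,0],[[0,0,0],0,0]]'
python3 - <<'E'
from board import *
s=snap("w9");b=np.load("board.npy");p=np.array(s['position'])
print('tcp in corner',np.round(((p[:2]-b[:2])@rt(b[2]))*1000,1),'jaw ang',np.degrees(np.arctan2(s['tool_rot'][1][2],s['tool_rot'][0][2])))
z=np.load("pics/w9.npz")['im'][:,:,::-1]
cv2.imwrite("pics/w9b.png",cv2.resize(z,None,fx=1.56,fy=1.56,interpolation=cv2.INTER_CUBIC))
E
```

```text
time_s: 20.43
position: [0.5395, -0.0114, 0.024]
tool_rot: [[-0.241, -0.0, 0.971], [-0.971, 0.0, -0.241], [-0.0, -1.0, -0.0]]
ft_force: [0.7, -0.7, 0.1]
grip_width: 0.0682
time_s: 21.18
position: [0.5246, -0.0709, 0.1018]
tool_rot: [[-0.241, -0.001, 0.971], [-0.971, 0.0, -0.241], [-0.0, -1.0, -0.001]]
ft_force: [-0.4, 0.7, 0.5]
grip_width: -0.0
tcp in corner [ -63.8 -252.8] jaw ang -13.932583691680927
```

View pics/w9b.png

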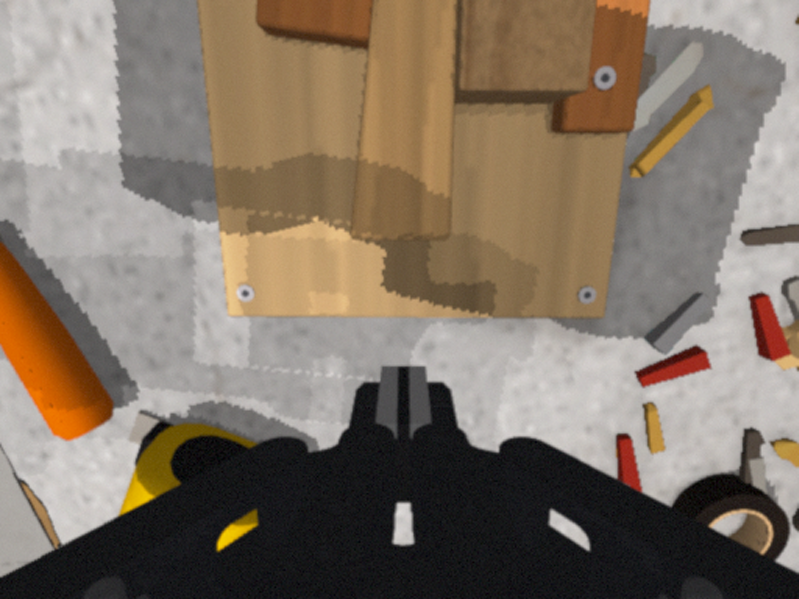

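```bash
python3 - <<'E'
from board import *
b=np.load("board.npy");k=384/599.
c=lambda X:np.round((X-b[:2])@rt(b[2])*1000,1).tolist()
print('butt',c(pix2w("w9",np.array([(353,234),(449,237),(455,100)])*k-.3,.046)[:,:2]))
print('post end',c(pix2w("w9",np.array([(460,92),(590,95)])*k-.3,.057)[:,:2]))
E
python3 -m pendant '[[[0,0,-0.5],0,0],[[0,0,-0.9],0,0],[[0,0,-0.8],0,0],[[0,0,-0.32],0,0],[[0,0,0],0,0],[[0,0,0],0,0]]'
```

```text
butt [[-84.1, -212.0], [-46.0, -213.1], [-45.2, -162.4]]
post end [[-44.6, -160.9], [0.5, -161.7]]
time_s: 21.73
position: [0.5249, -0.0715, 0.0268]
tool_rot: [[-0.241, -0.0, 0.97], [-0.97, 0.0, -0.241], [-0.0, -1.0, -0.0]]
ft_force: [-0.0, -0.1, -0.8]
grip_width: 0.0001
```

```bash
python3 -m pendant '[[[0.1,0.38,0],0,0],[[0.1,0.38,0],0,0],[[0,0,0],0,0],[[0,0,0],0,0]]'
python3 -m pendant '[[[0.02,0.08,0],0,0],[[0.02,0.08,0],0,0],[[0,0,0],0,0],[[0,0,0],0,0]]'
```

```text
time_s: 22.07
position: [0.531, -0.048, 0.0271]
tool_rot: [[-0.24, 0.001, 0.971], [-0.971, -0.0, -0.24], [0.0, -1.0, 0.001]]
ft_force: [0.3, -0.4, -0.3]
grip_width: 0.0
time_s: 22.4
position: [0.5318, -0.0442, 0.0265]
tool_rot: [[-0.242, -0.0, 0.97], [-0.97, -0.0, -0.242], [0.0, -1.0, -0.0]]
ft_force: [-0.8, -0.1, -0.0]
grip_width: 0.0001
```

```bash
python3 -m pendant '[[[0.015,0.06,0],0,0],[[0,0,0],0,0],[[0,0,0],0,0]]'
python3 -m pendant '[[[0.015,0.06,0],0,0],[[0,0,0],0,0],[[0,0,0],0,0]]'
```

```text
time_s: 22.65
position: [0.5323, -0.0424, 0.0264]
tool_rot: [[-0.242, -0.0, 0.97], [-0.97, 0.0, -0.242], [-0.0, -1.0, -0.0]]
ft_force: [-0.6, -0.8, -0.0]
grip_width: -0.0004
time_s: 22.9
position: [0.5325, -0.0415, 0.0264]
tool_rot: [[-0.242, -0.001, 0.97], [-0.97, -0.002, -0.242], [0.002, -1.0, -0.0]]
ft_force: [-2.4, -7.1, 0.1]
grip_width: 0.0002
```

```bash
python3 -m pendant '[[[0.01,0.04,0],0,0],[[0,0,0],0,0],[[0,0,0],0,0]]'
python3 -m pendant '[[[0.008,0.03,0],0,0],[[0,0,0],0,0],[[0,0,0],0,0]]'
```

```text
time_s: 23.15
position: [0.5325, -0.0414, 0.0264]
tool_rot: [[-0.241, -0.001, 0.97], [-0.97, -0.003, -0.241], [0.004, -1.0, -0.001]]
ft_force: [-4.6, -13.6, 0.7]
grip_width: -0.0005
time_s: 23.4
position: [0.5326, -0.0414, 0.0264]
tool_rot: [[-0.241, -0.002, 0.97], [-0.97, -0.005, -0.241], [0.005, -1.0, -0.001]]
ft_force: [-7.5, -19.2, 1.3]
grip_width: 0.0
```

```bash
python3 -m pendant '[[[-0.05,-0.2,0],0,0],[[-0.1,-0.4,0],0,0],[[-0.1,-0.4,0.5],0,0],[[-0.1,-0.4,1],0,0],[[-0.1,-0.4,1],0,0],[[0,0,1],0,0],[[0,0,1],0,0],[[0,0,1],0,0],[[0,0,0],0,0],[[0,0,0],0,0]]'
python3 - <<'E'
from board import *
s=snap("w10");b=np.load("board.npy");p=np.array(s['position'])
z=np.load("pics/w10.npz")['im'][:,:,::-1]
cv2.imwrite("pics/w10b.png",cv2.resize(z,None,fx=1.56,fy=1.56,interpolation=cv2.INTER_CUBIC))
im,d=env.get_image("scene");cv2.imwrite("pics/s10.png",cv2.resize(im[130:260,170:390,::-1],None,fx=3.6,fy=3.6,interpolation=cv2.INTER_CUBIC));np.savez("pics/s10.npz",im=im,d=d)
E
```

```text
time_s: 24.23
position: [0.5201, -0.0929, 0.1926]
tool_rot: [[-0.242, 0.003, 0.97], [-0.97, -0.001, -0.242], [0.0, -1.0, 0.003]]
ft_force: [0.0, -0.1, -0.5]
grip_width: -0.0003
```

View pics/w10b.png

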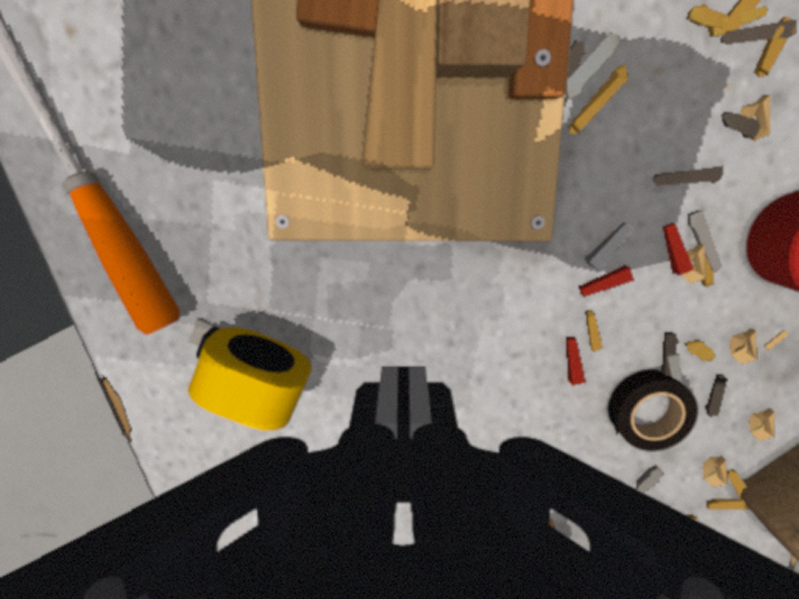

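View pics/s10.png

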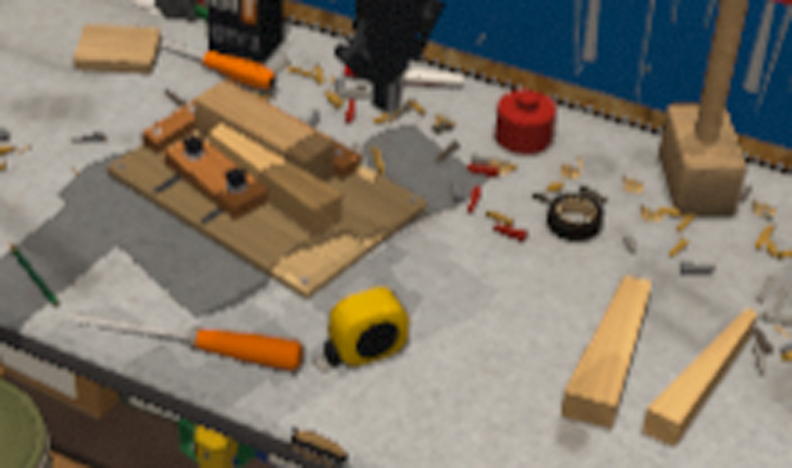

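```bash
python3 -m pendant '[[[0,0,1],0,0],[[0.42,0.86,0],0,0],[[0.42,0.86,0],0,0],[[0.42,0.86,0],0,0],[[0.42,0.86,0],0,0],[[0.42,0.86,0],0,0],[[0.42,0.86,0],0,0],[[0.42,0.86,0],0,0],[[0,0,0],0,0],[[0,0,0],0,0],[[0,0,0],0,0]]'
python3 - <<'E'
from board import *
s=snap("w11");z=np.load("pics/w11.npz")['im'][:,:,::-1]
cv2.imwrite("pics/w11b.png",cv2.resize(z[30:270,110:350],None,fx=2.5,fy=2.5,interpolation=cv2.INTER_CUBIC))
E
```

```text
time_s: 25.25
position: [0.6075, 0.0878, 0.2201]
tool_rot: [[-0.242, -0.003, 0.97], [-0.97, -0.0, -0.242], [0.001, -1.0, -0.002]]
ft_force: [-0.5, -1.1, 0.6]
grip_width: 0.0002
```

View pics/w11b.png

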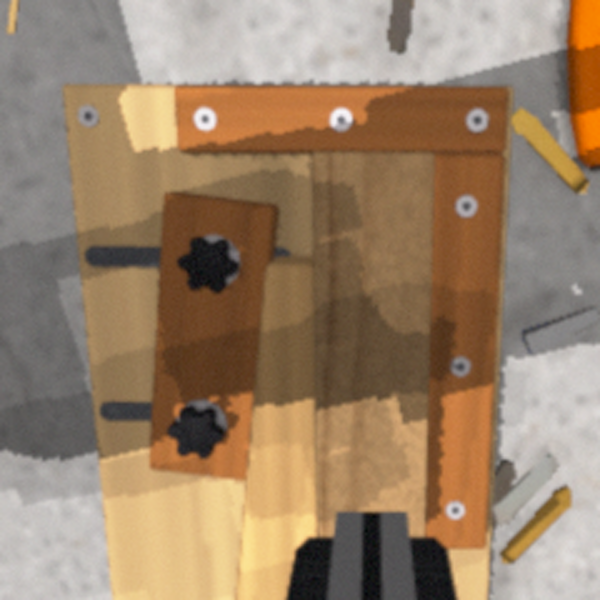

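```bash
python3 - <<'E'
from board import *
b=np.load("board.npy")
c=lambda X:np.round((X-b[:2])@rt(b[2])*1000,1).tolist()
Z=lambda a:np.array(a,float)/2.5+[110,30]-.4
print('wedge tip',c(pix2w("w11",Z([(266,260),(312,260)]),.046)[:,:2]),'post top end',c(pix2w("w11",Z([(328,153),(433,153)]),.057)[:,:2]))
W,im=wcloud("w11")
q=lambda u,v:np.round(np.nanmedian(W[v-2:v+3,u-2:u+3,2])*1000,1)
px=lambda x,y:(int(x/2.5+110),int(y/2.5+30))
print('z post',[q(*px(*a)) for a in((380,170),(380,350),(370,480))],'wedge',[q(*px(*a)) for a in((290,275),(285,400),(280,560))])
W,_=cloud("scene","pics/s10.npz")
for u,v in((170+605/3.6,130+340/3.6),(170+705/3.6,130+370/3.6)):print('other wedges z',np.round(W[int(v),int(u)],3))
print(env.observe()['time_s'])
E
```

```text
wedge tip [[-63.8, -40.4], [-45.9, -40.3]] post top end [[-38.5, -0.9], [-0.5, -0.8]]
z post [np.float64(57.2), np.float64(57.2), np.float64(56.8)] wedge [np.float64(46.3), np.float64(46.0), np.float64(45.6)]
other wedges z [ 0.496 -0.336  0.034]
other wedges z [ 0.498 -0.426  0.038]
25.3
```

```bash
python3 -c "
from rig import env
print(env.close_job())"
```

```text
the job is handed in; nothing more can be done
None
```

I laid the post against the fence and end stop and locked it with the middle wedge, tip first and straight face to the post. The job was handed in at about 25 s; it reported no verdict.

**Choice of wedge:** From the measured cleat position, only the middle wedge's tip would seat in the allowed range, about -29 to -36 mm from the stop. The thin one would run into the stop, and the thick one would stop at about -90 to -96 mm.

**Pressing:** I pressed the butt by hand with the fingers shut up to about 20 N, and the wedge no longer moved from about 7 N on.

**Last checks:**
- **Post:** it is flat, with its top at 57 mm, which is 45 mm above the plate. In the picture its end is about 1 mm from the stop.
- **Wedge:** it is flat, with its top at 46 mm. Its tip is about 40 mm from the stop, where up to 80 mm is allowed.
- **Other two wedges:** both still lie on the bench, and the robot is clear of everything.

**Not checked or not agreeing:**
- I couldn't measure the clamping forces that remain after release.
- Wrist-camera lengths read up to about 3% short on some views: one view put the post at 43.4 mm across instead of 45 mm. Positions carry an error of about 1 to 3 mm.
- The wedge seated 5 to 10 mm short of my prediction, which fits that error.

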